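# Fold in the palette and shut the paint box

### The arm

A 6-joint arm with a two-finger parallel gripper is mounted at the origin on the work surface. World frame = base frame: x ahead of the robot, y to its left, z up, the work surface at z = 0. Lengths are in m, angles in rad, forces in N, time in s.
With the tool pointing down it reaches from about 0.425 to 0.925 m from the base axis. Payload 12.5 kg.
Tool frame: the origin (TCP) lies on the mounting face of the last link; the fingertips stand 173 mm ahead of it and the grasp point (between the pads) lies 155 mm ahead of it (pinch_z is the distance from the TCP to the grasp point, in m); z points along the fingers, y is the direction in which the jaws open and shut (so a half turn about z gives the same grasp; the last joint's range is limited). The gripper opens to 85 mm and grips with 20 to 120 N. Pads are 22 mm wide; open, the fingers measure 114 mm over their backs; the gripper's body (76 mm by 85 mm) begins 54 mm behind the grasp point. The pads swing forward as they close: fully open they stand 13 mm farther back than shut.
Start: joints at [1.225, 0.491, 1.559, -0, 1.092, -0.106], TCP at [0.148, 0.607, 0.405] pointing down, gripper open.
Joint ranges: [-3.1, 3.1], [-0.84, 2.19], [0.05, 2.79], [-1.13, 4.28], [0.06, 2.93], [-2.69, 2.69]. Speed limits (rad/s): [2.22, 2.22, 2.79, 3.14, 3.14, 3.14].

### API

Orientations are given as a rotation vector (axis times angle).
In Python, from bench import get_state, capture, calibration, hand_in, pinch_z gives the robot as it stands. The module is installed in compiled form; this text tells all that it offers.
- The arm moves only by the tool servo_tool, never from a script. Its arguments are lists of equal length, an entry for each row: "xyz": the shift along the tool's x, y, z in m, a list of three; "delta_rot": the turn, a rotation vector about the tool's x, y, z in rad, a list of three; "jaw": the finger opening in m, from 0 to 0.0854. A call has 1 to 20 rows; each row is the pose to reach, as a shift and turn from the pose commanded when the call began, along the tool's axes at that moment; what a row does not reach only later rows make up. A row lasts 1/8 s, in which the tool goes at most 62.5 mm and 10.7 degrees, less where a joint would pass 70% of its speed; a pose out of reach is approached as far as the arm can. A call with a gripper value outside its range is refused whole. The fingers move at their own pace and stop on an object; the grip force is fixed at half the most. Time passes only in rows, so rows that repeat a pose let the fingers close. It gives the time, the measured TCP pose, the force and the opening at its end, in the units of the state.
- get_state(): the state, without advancing time (a new reading comes with each control period).
- capture(name): name is "scene" or "top" or "wrist"; returns (picture, depth): 384x512x3 uint8, red, green, blue; 384x512 float32, m along the optical axis (not along the pixel's ray), 0 where there is no reading.
- calibration(name): a dict with "fovy" (degrees; the focal length in pixels is half the picture's height over the tangent of half this angle, whatever the lens; pixels are square), "cx", "cy" (the principal point, pixels), "extrinsics" (4x4, takes a point from world to camera coordinates); the wrist camera has in their place "mount" (4x4, takes a point from camera to tool coordinates, whose origin is the TCP and whose axes are the flange's). Camera axes: x right, y down, z forward; pixel columns grow to the right and rows downward; lengths in m; the calibration is good to about 2 mm. A picture is of the moment at which its call begins: read the wrist's pose just before it. calibration takes no time and is no camera call.
- hand_in(): hands the job in, once; it reports no verdict.
The state is a dict: "clock": time; "joint_positions": joint angles; "dq": joint speeds; "effort": joint torques, N m; "eef_pos": TCP position; "tool_rot": TCP orientation; "wrist_force": force on the tool from outside, world axes, zero at the start; "wrist_torque": the same for the moment, N m; "grip_width": finger opening in m.
Only numpy, scipy, OpenCV 4.12 (cv2) and the standard library are available. Lean on these libraries where they do the work, as an engineer would, in place of code of your own. Each camera call takes 0.05 s, during which the arm holds its last target.

### The job

Close up the paint box by pushing only, with the fingertips or the outside of the fingers: first push the upright white mixing palette over until it lies flat inside the box, and only then push the blue lid over it until it is fully shut. Push gently, do not pinch or lift anything, and leave the paint dish, the painted model and the bottle where they stand.

Things in the scene. Friction and masses are not known exactly. Their poses are not given: they have to be found in the camera images.
- paint_box: Brown wooden paint box fastened to the bench, 240 mm along its own x, 180 mm along its own y, 70 mm high, walls 7 mm, round paint pans inside. Origin: centre of its underside, on the bench; z up. Its lid is hinged along the +y rim and the palette folds in from the -y side. The box's yaw varies.
- lid (a joint): Angle of the blue lid about its hinge, rad: 0 = fully shut (flat on the rim), 1.57 = standing upright over the +y rim, more = leaning outward (away from the box). The lid is a plain plate, 240 mm along the hinge, 180 mm from hinge to free edge, 8 mm thick, about 0.25 kg, without handle. The hinge is stiff: the lid stays at whatever angle it is left, and takes 2 to 5 N at its free half to move. While the palette is up the lid cannot shut.
- lid_hinge (a point): Middle of the lid's hinge axis: box x = 0, y = +90 mm, z = 70.5 mm. The axis is parallel to the box's x; the lid's inner face passes through it.
- lid_edge (a point): Middle of the free edge of the lid on its outer face (the outer face is the one that ends up on top): 180 mm from the hinge axis and 8 mm off the inner face. With the lid shut it is at box x = 0, y = -90 mm, z = 78.5 mm.
- palette (a joint): Angle of the white mixing palette about its hinge, rad: 0 = flat inside the box, 1.57 = upright (starts 1.25 to 1.57, outward stop at 1.6). White plate with three colour wells, 200 mm along the hinge, 125 mm from hinge to free edge, 6 mm thick, about 90 g. It stays at any angle; 1 to 2 N at its free half moves it. Flat, it rests on a stop, its top face 8 mm below the rim.
- palette_hinge (a point): Middle of the palette's hinge axis: box x = 0, y = -78 mm, z = 56 mm, just inside the -y wall. The axis is parallel to the box's x; the palette's inner (lower) face passes through it.
- palette_edge (a point): Middle of the free edge of the palette on its outer face (the face towards the outside of the box, box -y, while it is upright, which ends up on top): 125 mm from the hinge axis, 6 mm off the inner face. Folded flat it is at box x = 0, y = +47 mm, z = 62 mm.
- dish: Bystander: loose shallow white dish of red paint, 72 mm across, 16 mm high. Origin: centre of its underside. It stands beside the box on its +y or -y side.
- model: Bystander: loose painted teaching model of a joint (white bone, red muscle), lying, about 102 mm long (own x from -60 to +42 mm), 40 mm wide, 51 mm high. Origin: on the bench under it. It lies beside the box on its +y or -y side.
- bottle: Bystander: loose green paint bottle with white cap, 48 mm across, 95 mm high. Origin: centre of its underside. It stands off the box's far (+x) end.

How it is judged:
By the outcome, as a careful person would: the job done as asked, in the order asked, and still so for the second after the job is handed in, with the robot touching nothing.
It also fails if it takes over 51 s, if anything falls off the work surface, if the arm or the gripper's body presses on something with over 40 N, if the wrist force passes 120 N, or if a joint passes its speed limit or range.

## Working session

There is one attempt and no reset: what is moved stays moved. The work goes in short steps, Python scripts to look and compute and a tool call to move; the robot and the scene stay as the last step left them, time stands still between calls to the robot, and variables do not carry over. Pictures are saved under pics/ and viewed, and the job is handed in when it is done.

Besides the shell and the picture viewer there is one more tool, called after "Request:" in YAML: its name, and indented under it one key for each argument. servo_tool: Moves the arm, as the interface text tells. Its arguments: {"type":"object","properties":{"xyz":{"type":"array","items":{"type":"array","items":{"type":"number"}}},"delta_rot":{"type":"array","items":{"type":"array","items":{"type":"number"}}},"jaw":{"type":"array","items":{"type":"number"}}},"required":["xyz","delta_rot","jaw"]}

```bash
mkdir -p pics; python3 - <<'E'
from bench import *
import cv2,numpy as np
s=get_state()
for k,v in s.items(): print(k,np.round(v,3))
for n in ("scene","top"):
    p,d=capture(n); cv2.imwrite(f"pics/{n}0.png",p[:,:,::-1]); np.savez(f"{n}0.npz",p=p,d=d)
    c=calibration(n); print(n,c)
print(calibration("wrist"))
E
```

```text
clock 0.0
joint_positions [ 1.225  0.492  1.559  0.     1.092 -0.106]
dq [ 0.001 -0.     0.001  0.     0.    -0.001]
effort [-2.0000e-03 -6.1845e+01 -2.6159e+01 -0.0000e+00  4.0000e-03  0.0000e+00]
eef_pos [0.148 0.607 0.404]
tool_rot [-3.760e-01 -3.119e+00  2.000e-03]
wrist_force [-0.232 -0.631 -0.177]
wrist_torque [ 0.024 -0.021  0.008]
grip_width 0.085
scene {'fovy': 52.79676996918663, 'cx': 252.52912268638156, 'cy': 196.66578557920596, 'extrinsics': array([[-0.03237733,  0.99945681,  0.00614825, -0.04047585],
       [ 0.84104094,  0.03056798, -0.54010715, -0.4629324 ],
       [-0.54000171, -0.0123163 , -0.8415738 ,  1.20760155],
       [ 0.        ,  0.        ,  0.        ,  1.        ]])}
top {'fovy': 44.03696987319658, 'cx': 252.781434032907, 'cy': 201.2205148597096, 'extrinsics': array([[-0.00997846, -0.99979153,  0.0178134 ,  0.03216131],
       [-0.99104037,  0.00751518, -0.13335109,  0.6433054 ],
       [ 0.13318942, -0.01898443, -0.99090876,  1.28116859],
       [ 0.        ,  0.        ,  0.        ,  1.        ]])}
{'fovy': 66.4822510203081, 'cx': 253.4040715626324, 'cy': 190.54285844332287, 'mount': array([[-2.15256834e-04, -9.66104973e-01, -2.58149444e-01,
         6.58297215e-02],
       [ 9.99999384e-01, -4.89040092e-04,  9.96350642e-04,
         4.06588367e-04],
       [-1.08882474e-03, -2.58149070e-01,  9.66104483e-01,
         3.15596774e-02],
       [ 0.00000000e+00,  0.00000000e+00,  0.00000000e+00,
         1.00000000e+00]])}
```

View pics/scene0.png

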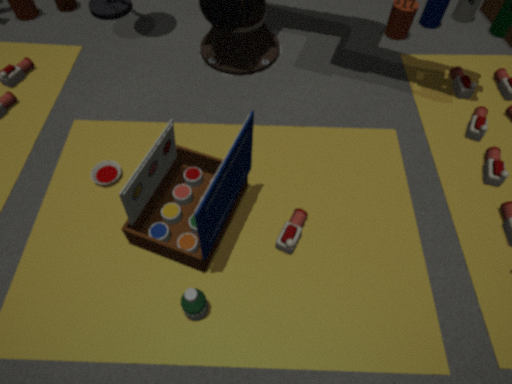

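View pics/top0.png

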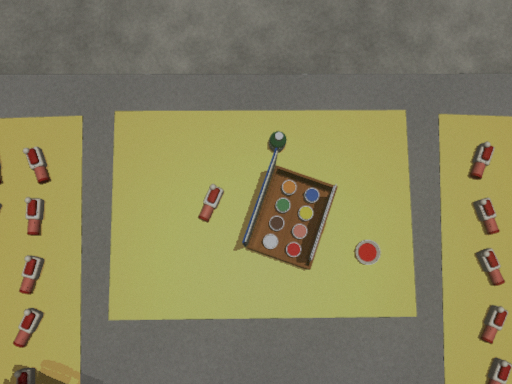

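Scene: box at centre, lid upright on the robot's left (top picture x≈262), palette on the right (x≈323), dish right (367,252), model left (210,203), bottle far (278,140).

```bash
cat > h.py <<'E'
import numpy as np
from bench import calibration
def cloud(name,d):
    c=calibration(name); f=192/np.tan(np.radians(c["fovy"]/2))
    v,u=np.mgrid[0:384,0:512]
    P=np.stack([(u-c["cx"])/f*d,(v-c["cy"])/f*d,d],-1)
    E=c["extrinsics"]; return (P-E[:3,3])@E[:3,:3]
def proj(name,X):
    c=calibration(name); f=192/np.tan(np.radians(c["fovy"]/2))
    E=c["extrinsics"]; q=np.atleast_2d(X)@E[:3,:3].T+E[:3,3]
    return np.c_[c["cx"]+f*q[:,0]/q[:,2],c["cy"]+f*q[:,1]/q[:,2]]
E
python3 - <<'E'
import numpy as np,cv2
from h import *
for n,(x0,x1,y0,y1) in dict(top=(190,390,120,280),scene=(80,320,110,330)).items():
    z=np.load(n+"0.npz"); W=cloud(n,z['d'])
    cv2.imwrite(f"pics/{n}_c.png",cv2.resize(z['p'][y0:y1,x0:x1,::-1],None,fx=[3,4][n=='top'],fy=[3,4][n=='top'],interpolation=cv2.INTER_CUBIC)[:600,:800])
    M=np.zeros((384,512),bool); M[y0:y1,x0:x1]=1; M&=z['d']>0
    p=z['p'].astype(int)
    blue=M&(p[...,2]>p[...,0]*1.4)&(W[...,2]>.085)
    B=W[blue]; print(n,'blue',len(B),B.min(0),B.max(0))
    tall=M&~blue&(W[...,2]>.085)
    T=W[tall]; print('tall',len(T),T.min(0),T.max(0))
    rim=M&(abs(W[...,2]-.07)<.006); R=W[rim]; print('rim',len(R)); print(cv2.minAreaRect((R[:,:2]*1000).astype(np.float32)))
    t=W[M&(abs(W[...,2])<.01)]; print('table z',np.median(t[:,2]))
E
```

```text
top blue 129 [ 0.52029627 -0.02612471  0.24590697] [0.74430079 0.0541259  0.25604459]
tall 777 [ 0.47629386 -0.18049218  0.08526246] [0.82740089 0.05655938 0.25599196]
rim 790
((642.76904296875, -89.87030029296875), (205.59056091308594, 353.1208801269531), 77.34658813476562)
table z 0.0015121838233568938
scene blue 2873 [ 0.52004409 -0.030062    0.08502581] [0.74559451 0.05675754 0.2535146 ]
tall 2613 [ 0.47636183 -0.18877463  0.0850072 ] [0.82861936 0.05688123 0.25259064]
rim 1098
((647.8070068359375, -79.46330261230469), (218.79415893554688, 337.77423095703125), 70.57035827636719)
table z 0.0012290573843950993
```

View pics/top_c.png

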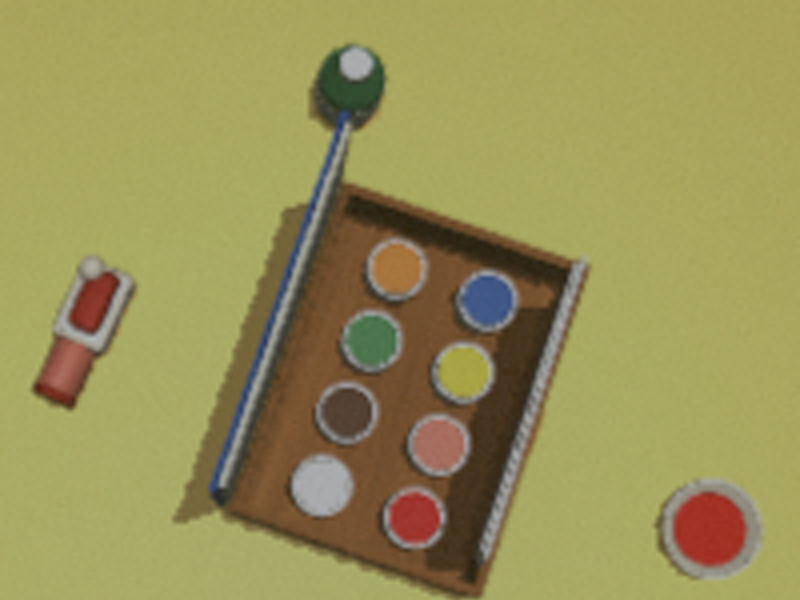

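View pics/scene_c.png

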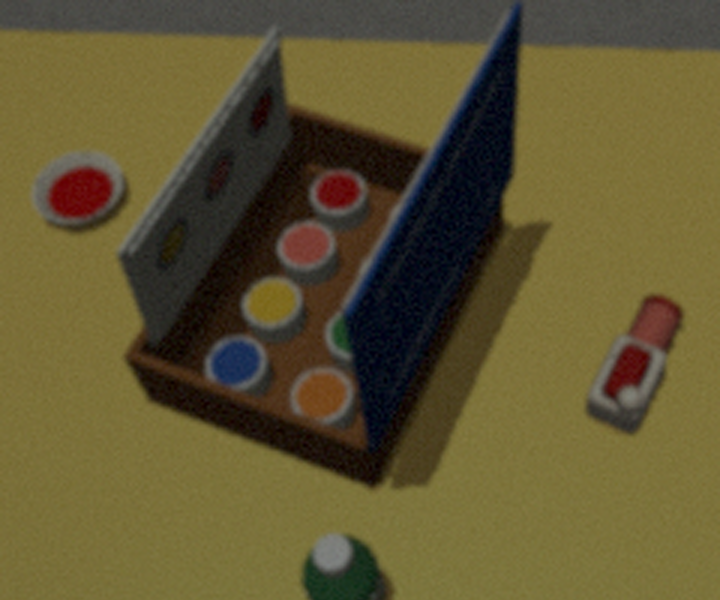

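```bash
cat > fit.py <<'E'
import numpy as np,cv2
from h import *
from scipy.optimize import least_squares
def segs(q):
    x,y,yaw,l,p=q
    R=np.array([[np.cos(yaw),-np.sin(yaw)],[np.sin(yaw),np.cos(yaw)]])
    def w(P): P=np.array(P,float); P[:,:2]=P[:,:2]@R.T+[x,y]; return P
    return w
def lidp(l,r,o,X): return [X,.09-r*np.cos(l)+o*np.sin(l),.0705+r*np.sin(l)+o*np.cos(l)]
def palp(p,r,o,X): return [X,-.078+r*np.cos(p)-o*np.sin(p),.056+r*np.sin(p)+o*np.cos(p)]
E
python3 - <<'E'
from fit import *
z=np.load("scene0.npz"); W=cloud("scene",z['d']); p=z['p'].astype(int)
M=np.zeros((384,512),bool); M[110:280,190:260]=1
blue=M&(z['d']>0)&(p[...,2]>p[...,0]*1.4)&(W[...,2]>.09)
B=W[blue]
def plane(B):
    for _ in range(4):
        c=B.mean(0); n=np.linalg.svd(B-c,full_matrices=False)[2][2]; r=(B-c)@n
        B=B[abs(r)<max(.003,1.5*r.std())]
    return c,n,len(B)
c,n,k=plane(B); n*=np.sign(n[1]); print('lid plane',c,n,k)
# palette, inner face seen by scene cam
M=np.zeros((384,512),bool); M[120:225,118:178]=1
b=(M&(z['d']>0)&(W[...,2]>.085)&~blue)
c2,n2,k2=plane(W[b]); n2*=np.sign(n2[1]); print('pal plane',c2,n2,k2)
yaw=np.arctan2(-n[0],n[1]);yaw2=np.arctan2(-n2[0],n2[1])
print('yaw',yaw,yaw2)
# lid outer normal in box: (0, sin l, cos l)->  tan: nz=cos l
print('lid angle',np.arccos(n[2]),'pal', np.arccos(-n2[2]))
for n_ ,zz in (("scene",B),): pass
# refine with clicked corners
obs=[] # (cam,u,v,model)
lx=.12
O=[("top",190+348/4,120+112/4,'l',(.12,8)),("top",190+212/4,120+493/4,'l',(-.12,8)),
("top",190+590/4,120+262/4,'b',(.12,-.09,.07)),("top",190+472/4,120+597/4,'b',(-.12,-.09,.07)),
("top",190+345/4,120+183/4,'b',(.12,.09,.07)),
("scene",80+128/3,110+357/3,'b',(.12,-.09,.07)),("scene",80+378/3,110+487/3,'b',(.12,.09,0)),
("scene",80+152/3,110+400/3,'b',(.12,-.09,0)),
("scene",80+520/3,110+3/3,'l',(-.12,8)),("scene",80+352/3,110+312/3,'l',(.12,8)),
("scene",80+122/3,110+252/3,'p',(.1,3)),("scene",80+278/3,110+30/3,'p',(-.1,3))]
def res(q,full=False):
    w=segs(q); r=[]
    for cam,u,v,t,a in O:
        X=a if t=='b' else lidp(q[3],.18,a[1]/1000,a[0]) if t=='l' else palp(q[4],.125,a[1]/1000,a[0])
        r.append(proj(cam,w([X]))[0]-[u,v])
    return np.array(r) if full else np.ravel(r)
s=least_squares(res,[.64,-.05,-.25,1.5,1.5],loss='soft_l1'); print(s.x.round(4)); print(res(s.x,True).round(1))
# planes check
E
```

```text
lid plane [0.64635751 0.00981176 0.18357632] [ 0.3400976   0.94001244 -0.0266503 ] 2806
pal plane [ 0.5823237  -0.14891346  0.14004178] [ 0.34061201  0.93640927 -0.08438682] 1915
yaw -0.34714917990940536 -0.3488648961488707
lid angle 1.5974497812658048 pal 1.4863090322976067
[ 0.5972 -0.0778 -0.3438  1.5822  1.4777]
[[-1.9 -0.2]
 [-1.1 -0.2]
 [-1.3  0.7]
 [ 1.   0.2]
 [-1.9 -0.8]
 [-0.8 -0.4]
 [-0.4  0.4]
 [ 0.1  0.4]
 [-0.2 -1.2]
 [-1.4  0. ]
 [-0.1  0.3]
 [ 0.2 -1.1]]
```

```bash
cat > plan.py <<'E'
from fit import *
from scipy.spatial.transform import Rotation as Rn
from bench import get_state
Q=[.597,-.078,-.346]
yaw=Q[2]
w=segs(Q+[0,0])
th=yaw+np.pi
RT=np.array([[np.cos(th),np.sin(th),0],[np.sin(th),-np.cos(th),0],[0,0,-1]])
# columns: x=(cos,sin,0); y = z cross x, z=(0,0,-1): 
RT=np.column_stack([[np.cos(th),np.sin(th),0],np.cross([0,0,-1],[np.cos(th),np.sin(th),0]),[0,0,-1]])
def rows(pts,show=True):
    s=get_state(); p0=np.array(s["eef_pos"]); R0=Rn.from_rotvec(s["tool_rot"]).as_matrix()
    rv=Rn.from_matrix(R0.T@RT).as_rotvec()
    d=(np.array(pts)-p0)@R0
    print('rv',rv.round(3),'jaw',s['grip_width']); print([[float(round(a,3)) for a in r] for r in d])
def tcp_box(x,y,ztip): return w([[x,y,ztip+.173]])[0]
def interp(wp,step):
    o=[]
    for a,b in zip(wp[:-1],wp[1:]):
        n=int(np.ceil(np.linalg.norm(np.subtract(b,a))/step))
        o+=[np.add(a,np.subtract(b,a)*k/n) for k in range(1,n+1)]
    return o
E
python3 - <<'E'
from plan import *
print(RT.round(3))
s=get_state()
e=tcp_box(0,-.135,.30)
pts=interp([s['eef_pos'],[.35,.5,.5],[.58,.1,.5],e],.062)
print(len(pts),e); rows(pts)
E
```

```text
[[-0.941  0.339  0.   ]
 [ 0.339  0.941  0.   ]
 [ 0.     0.    -1.   ]]
17 [ 0.55121643 -0.20499947  0.473     ]
rv [-0.001 -0.     0.106] jaw 0.08546925981458126
[[-0.055, -0.014, -0.024], [-0.111, -0.028, -0.048], [-0.166, -0.042, -0.072], [-0.221, -0.056, -0.096], [-0.261, -0.098, -0.096], [-0.301, -0.14, -0.096], [-0.341, -0.181, -0.096], [-0.38, -0.223, -0.096], [-0.42, -0.265, -0.096], [-0.46, -0.307, -0.096], [-0.5, -0.348, -0.096], [-0.54, -0.39, -0.095], [-0.549, -0.451, -0.09], [-0.557, -0.511, -0.085], [-0.566, -0.572, -0.079], [-0.575, -0.633, -0.074], [-0.584, -0.693, -0.068]]
```

Request:
servo_tool:
  xyz:
    - [-0.055,-0.014,-0.024]
    - [-0.111,-0.028,-0.048]
    - [-0.166,-0.042,-0.072]
    - [-0.221,-0.056,-0.096]
    - [-0.261,-0.098,-0.096]
    - [-0.301,-0.14,-0.096]
    - [-0.341,-0.181,-0.096]
    - [-0.38,-0.223,-0.096]
    - [-0.42,-0.265,-0.096]
    - [-0.46,-0.307,-0.096]
    - [-0.5,-0.348,-0.096]
    - [-0.54,-0.39,-0.096]
    - [-0.549,-0.451,-0.09]
    - [-0.557,-0.511,-0.085]
    - [-0.566,-0.572,-0.079]
    - [-0.575,-0.633,-0.074]
    - [-0.584,-0.693,-0.068]
    - [-0.584,-0.693,-0.068]
    - [-0.584,-0.693,-0.068]
  delta_rot:
    - [0,0,0.02]
    - [0,0,0.04]
    - [0,0,0.06]
    - [0,0,0.08]
    - [0,0,0.106]
    - [0,0,0.106]
    - [0,0,0.106]
    - [0,0,0.106]
    - [0,0,0.106]
    - [0,0,0.106]
    - [0,0,0.106]
    - [0,0,0.106]
    - [0,0,0.106]
    - [0,0,0.106]
    - [0,0,0.106]
    - [0,0,0.106]
    - [0,0,0.106]
    - [0,0,0.106]
    - [0,0,0.106]
  jaw: [0,0,0,0,0,0,0,0,0,0,0,0,0,0,0,0,0,0,0]

```text
clock: 2.48
eef_pos: [0.5511, -0.2046, 0.4724]
tool_rot: [-0.541, -3.094, -0.001]
wrist_force: [-0.3, 1.6, 1.0]
grip_width: -0.0003
```

```bash
python3 - <<'E'
from plan import *
from bench import capture
p,d=capture("scene"); cv2.imwrite("pics/s1.png",cv2.resize(p[40:240,60:310,::-1],None,fx=3,fy=3))
W=cloud("scene",d); s=get_state(); R0=Rn.from_rotvec(s["tool_rot"]).as_matrix()
T=(W-s["eef_pos"])@R0
m=(d>0)&(abs(T[...,0])<.08)&(abs(T[...,1])<.08)&(T[...,2]>.05)&(T[...,2]<.2)
P=T[m]
for a in np.arange(.05,.2,.01):
    k=P[(P[:,2]>=a)&(P[:,2]<a+.01)]
    if len(k): print(round(a,2),len(k),k.min(0).round(3),k.max(0).round(3))
# finger tip px
print(proj("scene",tcp_box(0,-.135,.30)))
E
```

```text
0.05 146 [-0.013  0.011  0.05 ] [0.009 0.042 0.06 ]
0.06 296 [-0.021 -0.019  0.06 ] [0.009 0.044 0.07 ]
0.07 382 [-0.021 -0.056  0.07 ] [0.012 0.061 0.08 ]
0.08 398 [-0.019 -0.061  0.08 ] [0.013 0.063 0.09 ]
0.09 262 [-0.018 -0.057  0.09 ] [0.011 0.058 0.1  ]
0.1 262 [-0.018 -0.05   0.1  ] [0.016 0.051 0.11 ]
0.11 192 [-0.015 -0.042  0.11 ] [0.013 0.043 0.12 ]
0.12 161 [-0.014 -0.034  0.12 ] [0.008 0.035 0.13 ]
0.13 55 [-0.013 -0.014  0.13 ] [-0.002  0.016  0.14 ]
0.14 83 [-0.012 -0.015  0.14 ] [0.007 0.015 0.15 ]
0.15 83 [-0.012 -0.013  0.15 ] [0.007 0.015 0.16 ]
0.16 63 [-0.012 -0.015  0.16 ] [0.007 0.014 0.17 ]
0.17 6 [-0.01  -0.002  0.17 ] [0.009 0.007 0.173]
[[56.79312027  0.34990475]]
```

View pics/s1.png

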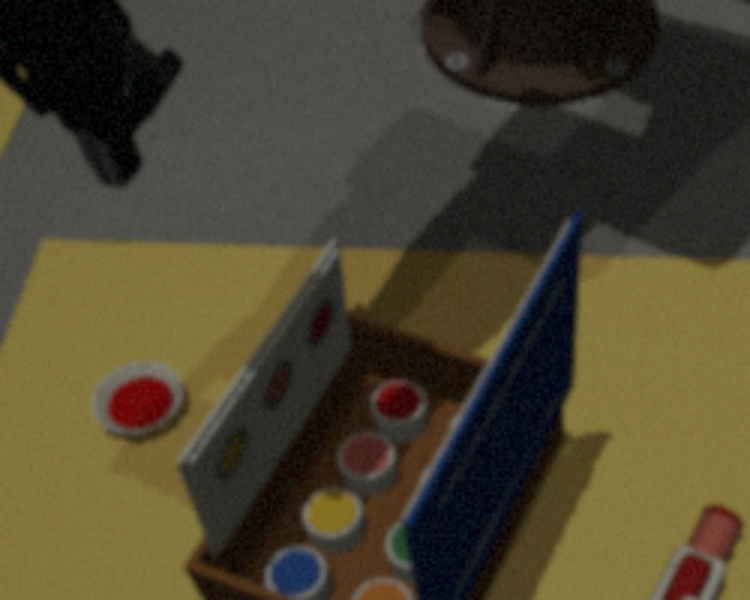

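The picture shows the closed gripper high on the -y side of the box (tip at ~(110,180)), clear of palette, dish and lid.

```bash
cat >> plan.py <<'E'
H=.0145
def palC(p,r=.095,o=.006):
    _,y,z=palp(p,r,o,0); return tcp_box(0,y-H,z)
def lidC(l,r=.15,o=.008):
    _,y,z=lidp(l,r,o,0); return tcp_box(0,y+H,z)
E
python3 - <<'E'
from plan import *
s=get_state(); 
a=palC(1.485); b=tcp_box(0,-.135,a[2]-.173)
pts=interp([s['eef_pos'],b],.04)+interp([b,a],.015)+[palC(p) for p in np.arange(1.43,.8,-.06)]
print(len(pts)); rows(pts)
E
```

```text
18
rv [ 0.    -0.     0.001] jaw -0.0002188626801408193
[[-0.0, -0.0, 0.037], [-0.0, -0.001, 0.074], [-0.0, -0.001, 0.111], [-0.0, -0.001, 0.149], [-0.0, 0.014, 0.149], [-0.0, 0.029, 0.149], [-0.0, 0.044, 0.149], [-0.0, 0.049, 0.149], [-0.0, 0.055, 0.149], [-0.0, 0.06, 0.15], [-0.0, 0.066, 0.152], [-0.0, 0.071, 0.153], [-0.0, 0.077, 0.155], [-0.0, 0.082, 0.157], [-0.0, 0.087, 0.16], [-0.0, 0.092, 0.163], [-0.0, 0.097, 0.166], [-0.0, 0.101, 0.17]]
```

Request:
servo_tool:
  xyz:
    - [0,0,0.037]
    - [0,0,0.074]
    - [0,0,0.111]
    - [0,0,0.149]
    - [0,0.014,0.149]
    - [0,0.029,0.149]
    - [0,0.044,0.149]
    - [0,0.049,0.149]
    - [0,0.055,0.149]
    - [0,0.06,0.15]
    - [0,0.066,0.152]
    - [0,0.071,0.153]
    - [0,0.077,0.155]
    - [0,0.082,0.157]
    - [0,0.087,0.16]
    - [0,0.092,0.163]
    - [0,0.097,0.166]
    - [0,0.101,0.17]
  delta_rot:
    - [0,0,0]
    - [0,0,0]
    - [0,0,0]
    - [0,0,0]
    - [0,0,0]
    - [0,0,0]
    - [0,0,0]
    - [0,0,0]
    - [0,0,0]
    - [0,0,0]
    - [0,0,0]
    - [0,0,0]
    - [0,0,0]
    - [0,0,0]
    - [0,0,0]
    - [0,0,0]
    - [0,0,0]
    - [0,0,0]
  jaw: [0,0,0,0,0,0,0,0,0,0,0,0,0,0,0,0,0,0]

```text
clock: 4.78
eef_pos: [0.5855, -0.1094, 0.3025]
tool_rot: [0.54, 3.095, 0.0]
wrist_force: [-0.1, -0.3, 0.8]
grip_width: -0.0001
```

```bash
python3 - <<'E'
from plan import *
from bench import capture
p,d=capture("scene"); cv2.imwrite("pics/s2.png",cv2.resize(p[60:260,60:310,::-1],None,fx=3,fy=3))
s=get_state(); print(s['eef_pos'],s['wrist_force'])
rows([palC(p) for p in np.r_[np.arange(.77,0,-.06),0,-.02]])
E
```

```text
[ 0.58548054 -0.10907661  0.30193526] [-0.0774643  0.9742378 -0.3092473]
rv [ 0.    -0.001  0.   ] jaw -1.697587564147467e-05
[[-0.0, 0.005, 0.002], [-0.0, 0.009, 0.006], [-0.0, 0.013, 0.011], [-0.0, 0.016, 0.015], [-0.0, 0.02, 0.02], [-0.0, 0.023, 0.025], [-0.0, 0.025, 0.03], [-0.0, 0.028, 0.035], [-0.0, 0.03, 0.04], [-0.0, 0.032, 0.045], [-0.0, 0.033, 0.051], [-0.0, 0.034, 0.057], [-0.0, 0.035, 0.062], [-0.0, 0.036, 0.067], [-0.0, 0.036, 0.069]]
```

View pics/s2.png

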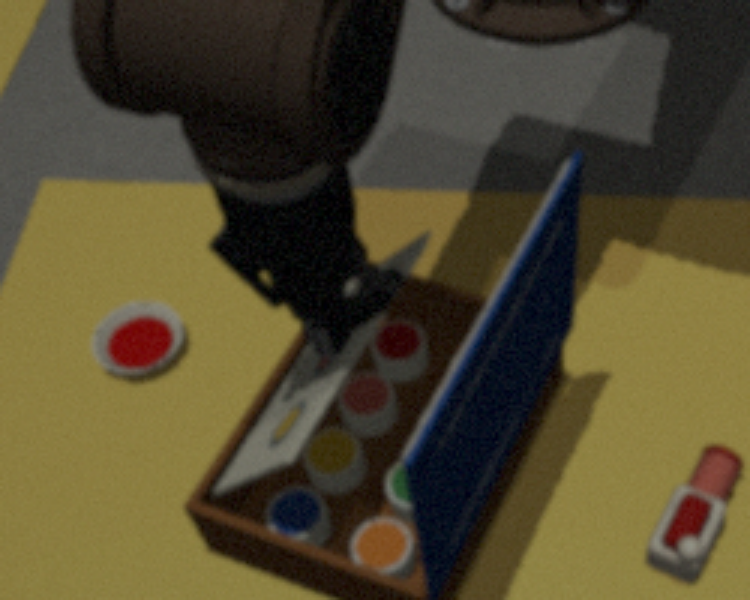

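The palette is about half over (its edge from (215,490) to (430,235)), following the fingertip; the lid is untouched. I'll keep going down the arc.

Request:
servo_tool:
  xyz:
    - [0,0.005,0.002]
    - [0,0.009,0.006]
    - [0,0.013,0.011]
    - [0,0.016,0.015]
    - [0,0.02,0.02]
    - [0,0.023,0.025]
    - [0,0.025,0.03]
    - [0,0.028,0.035]
    - [0,0.03,0.04]
    - [0,0.032,0.045]
    - [0,0.033,0.051]
    - [0,0.034,0.057]
    - [0,0.035,0.062]
    - [0,0.036,0.067]
    - [0,0.036,0.069]
  delta_rot:
    - [0,0,0]
    - [0,0,0]
    - [0,0,0]
    - [0,0,0]
    - [0,0,0]
    - [0,0,0]
    - [0,0,0]
    - [0,0,0]
    - [0,0,0]
    - [0,0,0]
    - [0,0,0]
    - [0,0,0]
    - [0,0,0]
    - [0,0,0]
    - [0,0,0]
  jaw: [0,0,0,0,0,0,0,0,0,0,0,0,0,0,0]

```text
clock: 6.7
eef_pos: [0.5976, -0.0759, 0.235]
tool_rot: [0.54, 3.094, -0.0]
wrist_force: [-9.4, 0.5, 32.0]
grip_width: 0.0001
```

```bash
python3 - <<'E'
from plan import *
from bench import capture
s=get_state(); print(s['clock'],s['eef_pos'],s['wrist_force'],'tip z',s['eef_pos'][2]-.173)
p,d=capture("scene"); cv2.imwrite("pics/s3.png",cv2.resize(p[60:260,60:310,::-1],None,fx=3,fy=3))
W=cloud("scene",d); c,sn=np.cos(yaw),np.sin(yaw)
X=(W[...,0]-Q[0])*c+(W[...,1]-Q[1])*sn; Y=-(W[...,0]-Q[0])*sn+(W[...,1]-Q[1])*c
for y in np.arange(-.06,.05,.015):
  for x in (.045,.085):
    m=(d>0)&(abs(X-x)<.015)&(abs(Y-y)<.006)&(W[...,2]<.12); print(round(y,3),x,m.sum(),np.median(W[m][:,2]).round(4) if m.any() else None)
E
```

```text
6.7 [ 0.59758108 -0.07585036  0.23501136] [-9.35273287  0.52680906 32.0186795 ] tip z 0.06201135728412743
-0.06 0.045 70 0.0625
-0.06 0.085 84 0.0626
-0.045 0.045 70 0.0628
-0.045 0.085 98 0.0623
-0.03 0.045 71 0.0625
-0.03 0.085 99 0.0622
-0.015 0.045 67 0.0628
-0.015 0.085 121 0.0617
0.0 0.045 71 0.063
0.0 0.085 98 0.0622
0.015 0.045 75 0.0627
0.015 0.085 88 0.0624
0.03 0.045 72 0.0619
0.03 0.085 98 0.0619
0.045 0.045 15 0.0608
0.045 0.085 132 0.0342
```

View pics/s3.png

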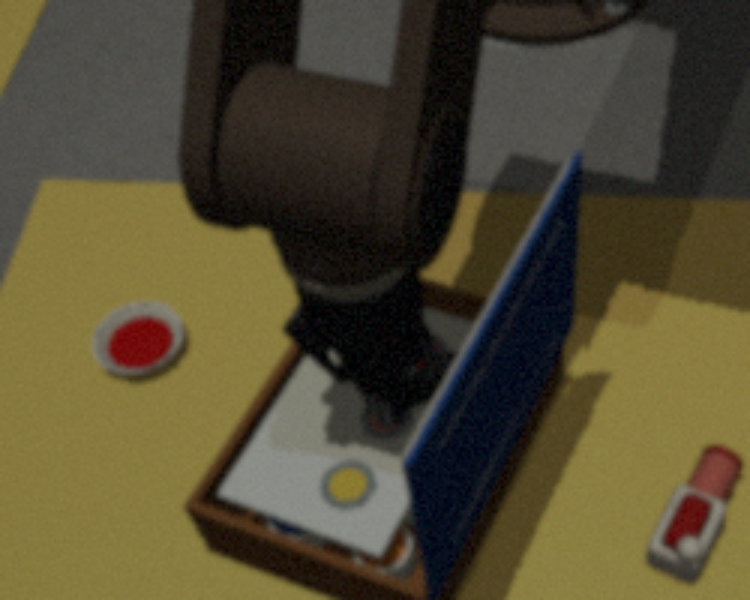

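The palette lies flat: measured top face z≈0.062 everywhere, as specified, with 32 N on the wrist at the stop. Next I'll lift straight off and go over to the lid's outer side.

```bash
python3 - <<'E'
from plan import *
s=get_state(); p=np.array(s['eef_pos'])
u=p.copy(); u[2]=.33+.173
a=lidC(1.597); 
o=tcp_box(0,.155,.33); b=tcp_box(0,.155,a[2]-.173)
pts=interp([p,u],.05)+interp([u,o],.05)+interp([o,b],.05)
print(len(pts)); rows(pts); print(a,b)
E
```

```text
13
rv [0.    0.001 0.   ] jaw 2.4165291653548764e-05
[[-0.0, 0.0, -0.045], [-0.0, 0.0, -0.089], [-0.0, 0.0, -0.134], [-0.0, 0.0, -0.179], [-0.0, 0.0, -0.223], [-0.0, 0.0, -0.268], [-0.0, 0.038, -0.268], [-0.0, 0.076, -0.268], [-0.0, 0.115, -0.268], [-0.001, 0.153, -0.268], [-0.001, 0.153, -0.231], [-0.0, 0.153, -0.195], [-0.0, 0.153, -0.158]]
[0.63648489 0.0315275  0.3932389 ] [0.64956633 0.0678142  0.3932389 ]
```

Request:
servo_tool:
  xyz:
    - [0,0,-0.03]
    - [0,0,-0.08]
    - [0,0,-0.134]
    - [0,0,-0.179]
    - [0,0,-0.223]
    - [0,0,-0.268]
    - [0,0,-0.268]
    - [0,0.038,-0.268]
    - [0,0.076,-0.268]
    - [0,0.115,-0.268]
    - [0,0.153,-0.268]
    - [0,0.153,-0.268]
    - [0,0.153,-0.231]
    - [0,0.153,-0.195]
    - [0,0.153,-0.16]
    - [0,0.153,-0.16]
    - [0,0.153,-0.16]
  delta_rot:
    - [0,0,0]
    - [0,0,0]
    - [0,0,0]
    - [0,0,0]
    - [0,0,0]
    - [0,0,0]
    - [0,0,0]
    - [0,0,0]
    - [0,0,0]
    - [0,0,0]
    - [0,0,0]
    - [0,0,0]
    - [0,0,0]
    - [0,0,0]
    - [0,0,0]
    - [0,0,0]
    - [0,0,0]
  jaw: [0,0,0,0,0,0,0,0,0,0,0,0,0,0,0,0,0]

```text
clock: 8.88
eef_pos: [0.6496, 0.0676, 0.3948]
tool_rot: [0.541, 3.094, 0.0]
wrist_force: [-0.3, 0.7, 0.4]
grip_width: 0.0001
```

```bash
python3 - <<'E'
from plan import *
from bench import capture
s=get_state(); print(s['clock'],s['eef_pos'],s['wrist_force'])
p,d=capture("scene"); cv2.imwrite("pics/s4.png",cv2.resize(p[60:260,60:310,::-1],None,fx=3,fy=3))
a=lidC(1.597)
rows(interp([s['eef_pos'],a],.013)+[lidC(l) for l in np.arange(1.55,.8,-.05)])
E
```

```text
8.875 [0.64961692 0.06764175 0.3947535 ] [-0.30560881  0.70192676  0.40722942]
rv [ 0.001  0.002 -0.   ] jaw -0.00017572236686186753
[[-0.0, -0.013, 0.001], [-0.0, -0.026, 0.001], [0.0, -0.039, 0.002], [0.0, -0.046, 0.002], [0.0, -0.053, 0.001], [0.0, -0.061, 0.002], [0.0, -0.068, 0.002], [0.0, -0.076, 0.004], [0.0, -0.083, 0.005], [0.0, -0.09, 0.007], [0.0, -0.097, 0.009], [0.0, -0.104, 0.011], [0.0, -0.111, 0.014], [0.0, -0.118, 0.017], [0.0, -0.125, 0.021], [0.0, -0.131, 0.025], [0.0, -0.137, 0.029], [0.0, -0.143, 0.034]]
```

View pics/s4.png

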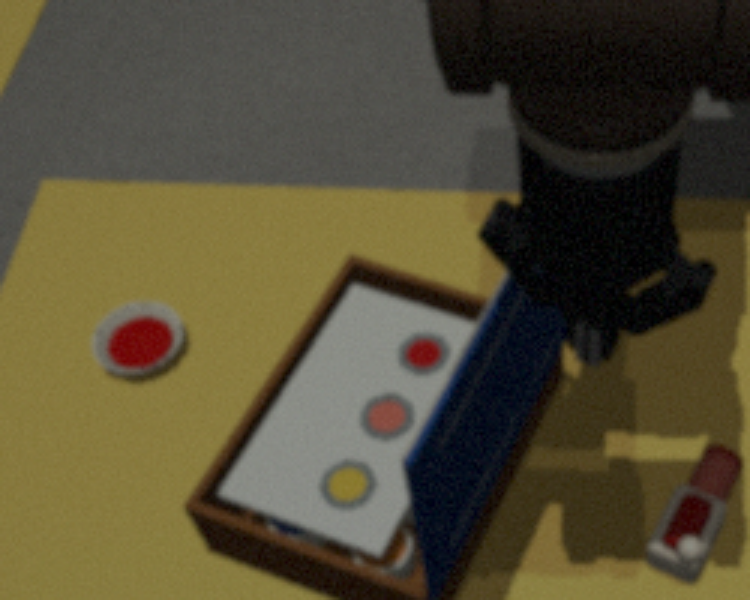

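The palette stays flat with the hand away; the hand is outside the lid (tip at ~(595,345)) and clear of the model. Now push.

Request:
servo_tool:
  xyz:
    - [0,-0.013,0.001]
    - [0,-0.026,0.001]
    - [0,-0.039,0.001]
    - [0,-0.046,0.001]
    - [0,-0.053,0.001]
    - [0,-0.061,0.002]
    - [0,-0.068,0.002]
    - [0,-0.076,0.004]
    - [0,-0.083,0.005]
    - [0,-0.09,0.007]
    - [0,-0.097,0.009]
    - [0,-0.104,0.011]
    - [0,-0.111,0.014]
    - [0,-0.118,0.017]
    - [0,-0.125,0.021]
    - [0,-0.131,0.025]
    - [0,-0.137,0.029]
    - [0,-0.143,0.034]
  delta_rot:
    - [0,0,0]
    - [0,0,0]
    - [0,0,0]
    - [0,0,0]
    - [0,0,0]
    - [0,0,0]
    - [0,0,0]
    - [0,0,0]
    - [0,0,0]
    - [0,0,0]
    - [0,0,0]
    - [0,0,0]
    - [0,0,0]
    - [0,0,0]
    - [0,0,0]
    - [0,0,0]
    - [0,0,0]
    - [0,0,0]
  jaw: [0,0,0,0,0,0,0,0,0,0,0,0,0,0,0,0,0,0]

```text
clock: 11.18
eef_pos: [0.6008, -0.0668, 0.3594]
tool_rot: [0.54, 3.095, 0.0]
wrist_force: [-0.4, 0.9, 1.6]
grip_width: -0.0002
```

```bash
python3 - <<'E'
from plan import *
from bench import capture
s=get_state(); print(s['clock'],s['eef_pos'],s['wrist_force'],lidC(.8))
p,d=capture("scene"); cv2.imwrite("pics/s5.png",cv2.resize(p[60:260,60:310,::-1],None,fx=3,fy=3))
rows([lidC(l) for l in np.r_[np.arange(.76,.01,-.05),.005]])
E
```

```text
11.175 [ 0.60081055 -0.06684475  0.35941317] [-0.36239773  0.85442544  1.57218788] [ 0.59894422 -0.0726069   0.35667707]
rv [-0.    -0.001 -0.   ] jaw -0.00017660521544946475
[[-0.0, -0.01, 0.006], [-0.0, -0.015, 0.011], [-0.0, -0.02, 0.017], [-0.0, -0.025, 0.023], [-0.0, -0.03, 0.029], [-0.0, -0.034, 0.035], [-0.0, -0.038, 0.041], [-0.0, -0.041, 0.048], [-0.0, -0.044, 0.055], [-0.0, -0.047, 0.062], [-0.0, -0.05, 0.069], [-0.0, -0.052, 0.076], [-0.0, -0.054, 0.083], [-0.0, -0.055, 0.091], [-0.0, -0.056, 0.098], [-0.0, -0.057, 0.106]]
```

View pics/s5.png

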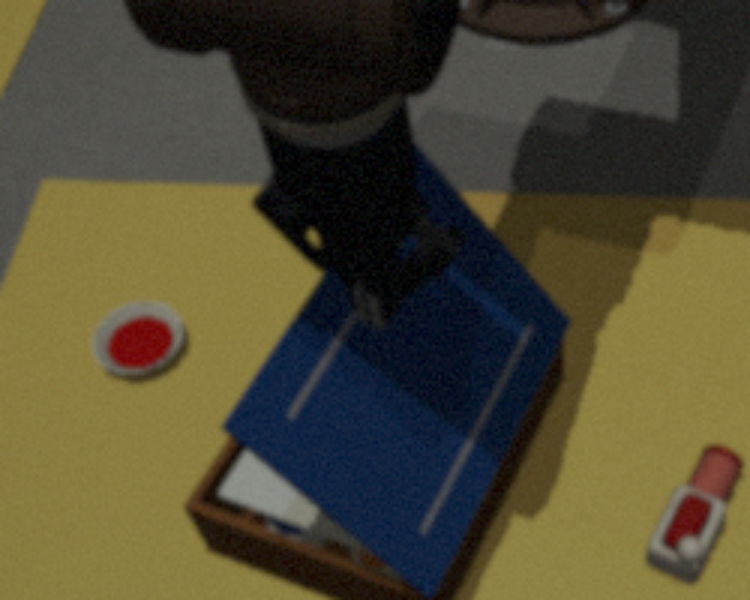

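The lid is about half over, its edge from (225,430) up, with the fingertip at (370,310) on its outer face. I'll go on down, more slowly at the end.

Request:
servo_tool:
  xyz:
    - [0,-0.01,0.006]
    - [0,-0.015,0.011]
    - [0,-0.02,0.017]
    - [0,-0.025,0.023]
    - [0,-0.03,0.029]
    - [0,-0.034,0.035]
    - [0,-0.038,0.041]
    - [0,-0.041,0.048]
    - [0,-0.044,0.055]
    - [0,-0.047,0.062]
    - [0,-0.05,0.069]
    - [0,-0.052,0.076]
    - [0,-0.054,0.083]
    - [0,-0.055,0.091]
    - [0,-0.056,0.098]
    - [0,-0.057,0.103]
    - [0,-0.057,0.105]
    - [0,-0.057,0.106]
  delta_rot:
    - [0,0,0]
    - [0,0,0]
    - [0,0,0]
    - [0,0,0]
    - [0,0,0]
    - [0,0,0]
    - [0,0,0]
    - [0,0,0]
    - [0,0,0]
    - [0,0,0]
    - [0,0,0]
    - [0,0,0]
    - [0,0,0]
    - [0,0,0]
    - [0,0,0]
    - [0,0,0]
    - [0,0,0]
    - [0,0,0]
  jaw: [0,0,0,0,0,0,0,0,0,0,0,0,0,0,0,0,0,0]

```text
clock: 13.48
eef_pos: [0.5816, -0.1201, 0.2536]
tool_rot: [-0.54, -3.095, -0.0]
wrist_force: [-0.1, -0.4, 0.7]
grip_width: 0.0001
```

Request:
servo_tool:
  xyz:
    - [0,0,0.001]
    - [0,0,0.002]
    - [0,0,0.002]
  delta_rot:
    - [0,0,0]
    - [0,0,0]
    - [0,0,0]
  jaw: [0,0,0]

```text
clock: 13.85
eef_pos: [0.5816, -0.1201, 0.252]
tool_rot: [0.54, 3.094, 0.0]
wrist_force: [-1.0, -1.4, 3.7]
grip_width: 0.0
```

Request:
servo_tool:
  xyz:
    - [0,0,0.001]
    - [0,0,0.001]
  delta_rot:
    - [0,0,0]
    - [0,0,0]
  jaw: [0,0]

```text
clock: 14.1
eef_pos: [0.5816, -0.12, 0.2518]
tool_rot: [0.54, 3.094, -0.0]
wrist_force: [-4.7, -0.2, 13.5]
grip_width: 0.0002
```

The force jumps to 13.5 N with no more travel and the tip is at z≈0.0788 (shut = 0.0785), so the lid is seated. I'll lift off and check.

Request:
servo_tool:
  xyz:
    - [0,0,-0.02]
    - [0,0,-0.06]
    - [0,0,-0.12]
    - [0,0,-0.18]
    - [0,-0.06,-0.2]
    - [0,-0.12,-0.2]
    - [0,-0.18,-0.2]
    - [0,-0.24,-0.2]
    - [0,-0.24,-0.2]
  delta_rot:
    - [0,0,0]
    - [0,0,0]
    - [0,0,0]
    - [0,0,0]
    - [0,0,0]
    - [0,0,0]
    - [0,0,0]
    - [0,0,0]
    - [0,0,0]
  jaw: [0,0,0,0,0,0,0,0,0]

```text
clock: 15.22
eef_pos: [0.4988, -0.3492, 0.4502]
tool_rot: [-0.547, -3.093, 0.0]
wrist_force: [0.8, -0.2, 0.0]
grip_width: -0.0
```

```bash
python3 - <<'E'
from plan import *
from bench import capture
s=get_state(); print(s['clock'],s['eef_pos'],s['wrist_force'])
for n in ("scene","top"):
    p,d=capture(n); cv2.imwrite(f"pics/{n}6.png",cv2.resize(p[60:310,60:390,::-1],None,fx=2.2,fy=2.2))
    W=cloud(n,d); c,sn=np.cos(yaw),np.sin(yaw)
    X=(W[...,0]-Q[0])*c+(W[...,1]-Q[1])*sn; Y=-(W[...,0]-Q[0])*sn+(W[...,1]-Q[1])*c
    m=(d>0)&(abs(X)<.11)&(abs(Y)<.082)&(abs(W[...,2]-.08)<.02)
    A=np.c_[X[m],Y[m],np.ones(m.sum())]; k=np.linalg.lstsq(A,W[m][:,2],rcond=None)[0]
    print(n,m.sum(),'slope x,y,z0',k.round(4))
E
```

```text
15.225 [ 0.49880345 -0.34915041  0.45016084] [ 0.83628631 -0.16189959  0.04886665]
scene 6781 slope x,y,z0 [ 0.0002 -0.0015  0.0791]
top 4877 slope x,y,z0 [-0.0002  0.0006  0.0791]
```

View pics/scene6.png

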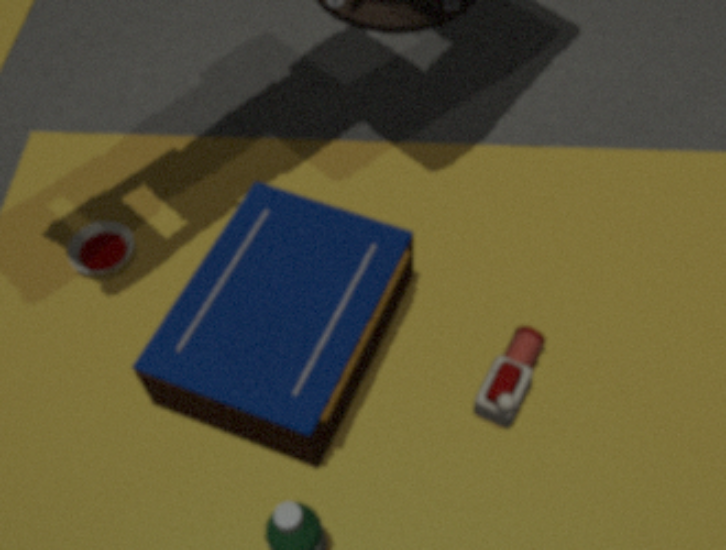

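View pics/top6.png

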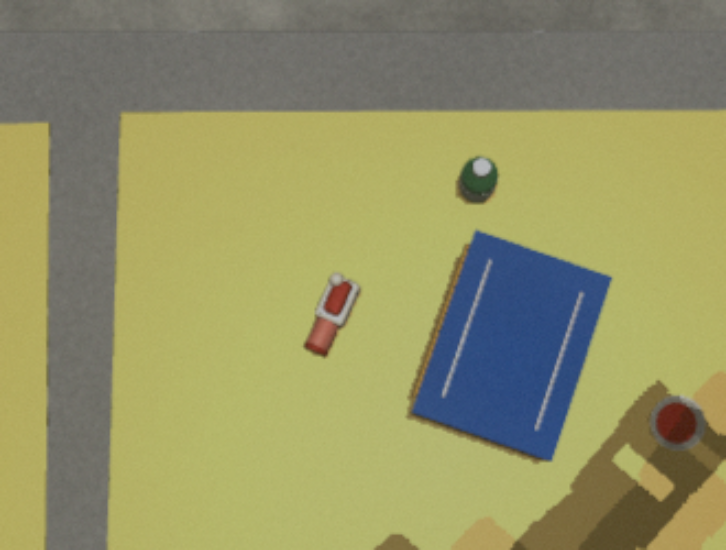

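The lid lies flat on the box in both views: slope about 0, top at z = 0.079. The dish, model and bottle are where they were, and the hand is clear.

```bash
python3 -c "
from bench import hand_in
print(hand_in())"
```

```text
the job is handed in; nothing more can be done
None
```

The paint box is closed. Using shut fingers, I first pushed the white palette flat into the box, then pushed the blue lid over it until it was shut. Then I handed the job in at about 15 s, with the hand lifted well clear.

- **Palette:** its top face measured z ≈ 0.062 m everywhere, the height given for lying flat. It stayed flat with the hand away, before I touched the lid.
- **Lid:** both cameras put its top at z ≈ 0.079 m (0.0785 m is fully shut), with a slope of 0.0015 or less.
- **Dish, model and bottle:** in the last pictures they stand where they started. I compared these by eye, not by measurement.
- **Force:** the palette push was firmer than "gently" suggests. The wrist read 32 N when the palette met its stop, because I commanded it about 2 mm past flat. The last lid reading was 13.5 N.

No check failed or disagreed.

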